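# Load the culture carrier for the transfer hood

## Robot

A 6-joint arm with a two-finger parallel gripper is mounted at the origin on the work surface. World frame = base frame: x ahead of the robot, y to its left, z up, the work surface at z = 0. Lengths are in m, angles in rad, forces in N, time in s.
With the tool pointing down it reaches from about 0.2 to 0.875 m from the base axis. Payload 3.4 kg.
Tool frame: the origin (TCP) lies midway between the tips of the shut fingers; the grasp point (between the pads) lies 19 mm behind it; z points along the fingers, y is the line along which they close (so a half turn about z gives the same grasp; the last joint's range is limited). The gripper opens to 94 mm and grips with 3 to 60 N. Pads are 16 mm wide; open, the fingers measure 119 mm over their backs; the gripper's body (75 mm by 177 mm) begins 78 mm behind the grasp point.
Start: joints at [-1.433, 0.276, 1.505, -0, 1.361, -0.121], TCP at [0.147, -0.556, 0.205] pointing down, gripper open.
Joint ranges: [-2.89, 2.89], [-0.75, 2.08], [0.22, 2.7], [-1.18, 4.32], [0.11, 2.71], [-2.7, 2.7]. Speed limits (rad/s): [2.57, 2.57, 3.14, 3.14, 3.14, 3.14].

## Interface

Orientations are given as a unit quaternion [w, x, y, z].
In Python, from station import robot gives the robot as it stands.
- The arm moves only by the tool apply_moves, never from a script. Its argument "motion" is a list that holds one entry, the list of rows, each a list of 7 numbers: the shift along the tool's x, y, z in cm, then the turn, a rotation vector about the tool's x, y, z in degrees, then the finger opening in cm, from 0 to 9.4. A call has 1 to 5 rows; each row is the pose to reach, as a shift and turn from the pose commanded when the call began, along the tool's axes at that moment; what a row does not reach only later rows make up. A row lasts 1/10 s, in which the tool goes at most 50 mm and 8.59 degrees, less where a joint would pass 70% of its speed; a pose out of reach is approached as far as the arm can. A call with a gripper value outside its range is refused whole. The fingers move at their own pace and stop on an object; "squeeze" is the grip in N (left out, the last holds). Time passes only in rows, so rows that repeat a pose let the fingers close. It gives the time, the measured TCP pose, the force, the opening and the grip force at its end, in the units of the state.
- robot.observe(): the state, without advancing time (a new reading comes with each control period).
- robot.snapshot(name): name is "side" or "top" or "wrist"; returns a dict with "pixels" (420x560x3 uint8, blue, green, red), "K" (3x3 intrinsics, pixels), "R" (3x3) and "t" (3): a world point X has camera coordinates R X + t. Camera axes: x right, y down, z forward; pixel columns grow to the right and rows downward; lengths in m; the calibration is good to about 2 mm. A picture is of the moment at which its call begins. There is no depth.
- robot.close_job(): hands the job in; it is judged then, once.
The state is a dict: "time": time; "joint_pos": joint angles; "qvel": joint speeds; "tau": joint torques, N m; "tool_pos": TCP position; "eef_rot": TCP orientation; "contact_force": force on the tool from outside, world axes, zero at the start; "wrist_torque": the same for the moment, N m; "grip_width": finger opening in m; "finger_force": force on a finger pad.
Only numpy, scipy, OpenCV 4.12 (cv2) and the standard library are available. Lean on these libraries where they do the work, as an engineer would, in place of code of your own. Each camera call takes 0.05 s, during which the arm holds its last target. There are 200 camera calls.

## Task

Load the wire carrier for the transfer hood: stand the two capped jars in its two large bays and the two capped tubes in its two small bays, one to a bay, upright on its floor and set down gently. The jar and the tube without caps are empties for the wash: leave them, and the other things on the bench, where they stand.

Things in the scene. Friction and masses are not known exactly. Their poses are not given: they have to be found in the camera images.
- carrier: Fixed low wire carrier, 80 (x) x 260 mm (y) plus end loops of 20 mm. Origin: centre of its underside, z up. Floor (dark rubber pad per bay) 8 mm, rail top 30 mm above the bench. Square bays in a row along its y, at x = 0: two large, 76 mm clear, centres y = -90 and -10 mm; two small, 46 mm clear, y = +55 and +105 mm. Neighbours stand 21 mm apart: close fingers along its x, on the cap.
- jar_a_mid (a point): Capped jar, one of two alike: closed glass culture jar with a broad white screw cap, standing upright: 74 mm tall, glass 56 mm in diameter, cap 58 mm in diameter and taking up the top 16 mm; a green plantlet inside; about 0.16 kg. This point is on its axis, half-way up (37 mm above its foot); z is its axis, up.
- jar_b_mid (a point): Capped jar, the other of two alike: closed glass culture jar with a broad white screw cap, standing upright: 74 mm tall, glass 56 mm in diameter, cap 58 mm in diameter and taking up the top 16 mm; a green plantlet inside; about 0.16 kg. This point is on its axis, half-way up (37 mm above its foot); z is its axis, up.
- tube_a_mid (a point): Capped tube, one of two alike: closed flat-bottomed glass culture tube with a white cap, standing upright: 86 mm tall, glass 26 mm in diameter, cap 29 mm in diameter and taking up the top 20 mm; a green plantlet inside; about 0.06 kg. This point is on its axis, half-way up (43 mm above its foot); z is its axis, up.
- tube_b_mid (a point): Capped tube, the other of two alike: closed flat-bottomed glass culture tube with a white cap, standing upright: 86 mm tall, glass 26 mm in diameter, cap 29 mm in diameter and taking up the top 20 mm; a green plantlet inside; about 0.06 kg. This point is on its axis, half-way up (43 mm above its foot); z is its axis, up.
- empty_jar_mid (a point): Empty glass jar without a cap, its open round mouth up: 68 mm tall, 56 mm in diameter, neck 51 mm; nothing inside. This point is on its axis, half-way up (34 mm).
- empty_tube_mid (a point): Empty glass tube without a cap, its open round mouth up: 80 mm tall, 26 mm in diameter; nothing inside. This point is on its axis, half-way up (40 mm).
- tub: Bystander: squat clear plastic tub of seedlings with a clear lid, 102 mm in diameter, 60 mm tall, light. Origin: centre of its underside.
- dishes: Bystander: stack of three clear Petri dishes, 90 mm in diameter, 45 mm tall in all, light. Origin: centre of its underside.
- bottle: Bystander: glass bottle with a white cap, 84 mm in diameter, 170 mm tall. Origin: centre of its underside.
Not all that is in view belongs to the job. Leave any purple or red look-alike of the part that bears tube_a_mid alone.

How it is judged:
By the outcome, as a careful person would: the job done as asked, in the order asked, and still so for the second after the job is handed in, with the robot touching nothing.
It also fails if it takes over 115 s, if anything falls off the work surface, if the arm or the gripper's body presses on something with over 40 N, if the wrist force passes 120 N, or if a joint passes its speed limit or range.

## Working session

There is one attempt and no reset: what is moved stays moved. The work goes in short steps, Python scripts to look and compute and a tool call to move; the robot and the scene stay as the last step left them, time stands still between calls to the robot, and variables do not carry over. Pictures are saved under pics/ and viewed, at most 14 in all, crops included, and the job is handed in when it is done.

Besides the shell and the picture viewer there is one more tool, called after ">>>" by a JSON object that holds its "api" and its "payload". apply_moves: Moves the arm, as the interface text tells. Its arguments: {"type":"object","properties":{"motion":{"type":"array","items":{"type":"array","items":{"type":"array","items":{"type":"number"}}}},"squeeze":{"type":"number"}},"required":["motion"]}

```bash
ls; mkdir -p pics; python3 - <<'E'
from station import robot
import cv2
for n in ("side","top"):
    s=robot.snapshot(n); cv2.imwrite(f"pics/{n}0.png",s["pixels"]); print(n,s["K"].tolist(),s["R"].tolist(),s["t"].tolist())
o=robot.observe(); print({k:o[k] for k in("time","tool_pos","eef_rot","grip_width","contact_force")})
E
```

```text
pics
side [[412.1171550727727, 0.0, 281.241539052949], [0.0, 412.1171550727727, 206.6195168493044], [0.0, 0.0, 1.0]] [[-0.9883762124767718, -0.1518617879737181, 0.0071035176847159525], [-0.09187502335047085, 0.5594258011378623, -0.8237728771364178], [0.12112573093452121, -0.8148501520983393, -0.5668754598065536]] [0.5366047323754708, 0.0955499157372985, 1.2872749502798857]
top [[423.5735786183266, 0.0, 284.751474264464], [0.0, 423.5735786183266, 206.7561674357921], [0.0, 0.0, 1.0]] [[0.011906301506085615, -0.9999270059218249, 0.00205494833531457], [-0.9958388525061693, -0.012043265098639039, -0.09033238403230545], [0.09035053859076983, -0.0009708727921469806, -0.9959095529125018]] [0.0038479306934710448, 0.5449638336528045, 1.3569827493510545]
{'time': 0.1, 'tool_pos': array([ 0.14704926, -0.55537787,  0.20471956]), 'eef_rot': array([-7.90179224e-04,  9.91643507e-01,  1.29005930e-01, -1.31827637e-05]), 'grip_width': 0.09418620314343637, 'contact_force': array([-0.38645394,  0.29759411, -0.23788094])}
```

View pics/top0.png

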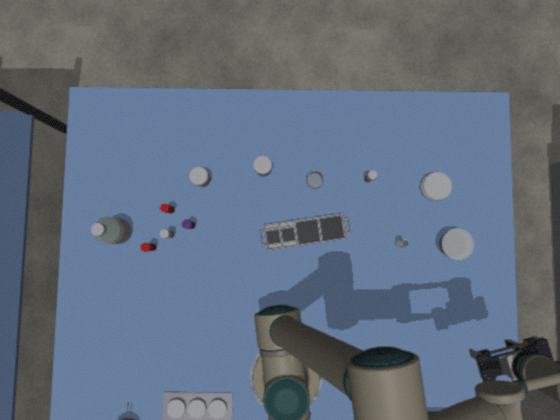

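View pics/side0.png

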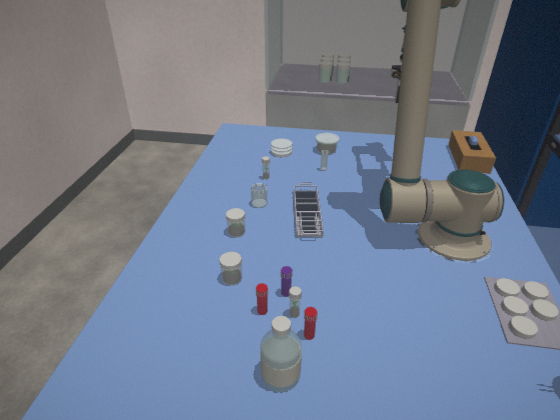

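The top view shows capped jars at about (200,176) and (263,165), and capped tubes at (371,175) and (166,234), the second among red and purple look-alikes. The empties are at (315,180) and (401,243). The carrier runs from (262,235) to (348,225) with its small bays at the left (+y). The side view agrees. Next I'll refine the caps and carrier on enlarged crops.

```bash
cat > h.py <<'E'
import numpy as np,cv2
from station import robot
from scipy.spatial.transform import Rotation as Ro
def back(s,uv,z):
    d=s["R"].T@np.linalg.inv(s["K"])@np.array([*uv,1.]); c=-s["R"].T@s["t"]
    return c+d*(z-c[2])/d[2]
def proj(s,X):
    p=s["K"]@(s["R"]@np.asarray(X,float)+s["t"]); return p[:2]/p[2]
def blobs(s,roi,thr=150,sat=70,amin=15):
    x0,y0,x1,y1=roi; h=cv2.cvtColor(s["pixels"][y0:y1,x0:x1],cv2.COLOR_BGR2HSV)
    m=((h[...,2]>thr)&(h[...,1]<sat)).astype(np.uint8)
    n,l,st,c=cv2.connectedComponentsWithStats(m)
    return [(st[i,4],st[i,:4].tolist(),(c[i]+[x0,y0])) for i in range(1,n) if st[i,4]>=amin]
E
python3 - <<'E'
from h import *
s=robot.snapshot("top"); p=s["pixels"]
for n,roi,z in (("jar",(180,150,290,195),.074),("tubeR",(360,165,385,190),.086),("tubeL",(155,222,180,242),.086)):
    for a,b,c in blobs(s,roi): print(n,a,b,c,back(s,c,z).round(4))
A=cv2.resize(p[195:260,250:360],None,fx=7,fy=7,interpolation=cv2.INTER_CUBIC)
cv2.imwrite("pics/c1.png",A)
B=cv2.resize(p[155:255,140:290],None,fx=5,fy=5,interpolation=cv2.INTER_CUBIC); cv2.imwrite("pics/c2.png",B)
E
```

```text
jar 245 [73, 5, 18, 18] [261.63265306 163.62857143] [0.6769 0.0854 0.074 ]
jar 241 [9, 16, 18, 18] [197.02489627 174.84647303] [0.6385 0.2893 0.074 ]
tubeR 56 [9, 5, 9, 8] [373.05357143 173.69642857] [ 0.6469 -0.2656  0.086 ]
tubeL 60 [4, 7, 9, 10] [162.68333333 233.13333333] [0.4527 0.3875 0.086 ]
```

View pics/c1.png

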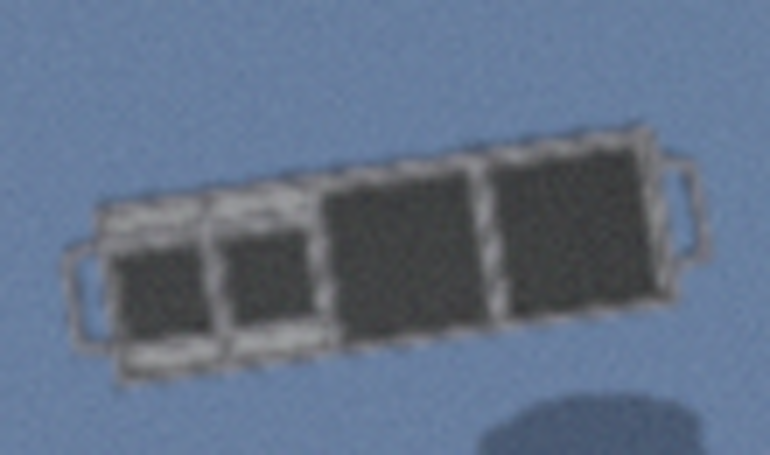

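View pics/c2.png

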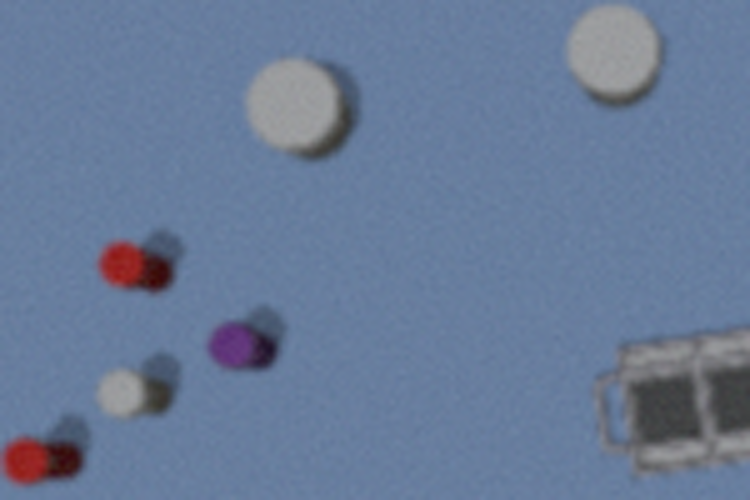

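```bash
cat >> h.py <<'E'
def crop(x,y,x0,y0,f): return ((x+.5)/f-.5+x0,(y+.5)/f-.5+y0)
def go(xy,z,ang):
    "shift (cm, tool axes) and z turn (deg) to TCP xy,z with tool y at world angle ang(deg)"
    o=robot.observe(); q=o["eef_rot"]; R=Ro.from_quat([*q[1:],q[0]]).as_matrix()
    sh=R.T@(np.array([*xy,z])-o["tool_pos"])*100
    a=np.radians(ang); y=np.array([np.cos(a),np.sin(a),0]); zz=np.array([0,0,-1.]); T=np.c_[np.cross(y,zz),y,zz]
    print("shift",sh.round(2),"turn",np.degrees(Ro.from_matrix(R.T@T).as_rotvec()).round(2),"t",o["time"],"tcp",o["tool_pos"].round(4))
E
python3 - <<'E'
from h import *
s=robot.snapshot("top")
P=np.array([back(s,crop(*c,250,195,7),.03)[:2] for c in((98,205),(650,125),(675,297),(122,380))])
print(P.round(4)); c=P.mean(0); v=(P[0]+P[3]-P[1]-P[2])/2; print("carrier",c,np.linalg.norm(v),np.linalg.norm(P[0]-P[3]),np.linalg.norm(P[1]-P[2]))
ey=v/np.linalg.norm(v); ex=np.array([ey[1],-ey[0]]); print("ang x",np.degrees(np.arctan2(ex[1],ex[0])))
for y in(-.09,-.01,.055,.105): print(y,(c+ey*y).round(4))
# bay pad centres as check
for b in((570,230),(410,257),(266,278),(160,292)): print("pad",back(s,crop(*b,250,195,7),.008)[:2].round(4))
for n,b,z in(("jarL",(293,104),.074),("jarR",(612,50),.074),("red1",(123,265),.086),("purp",(233,345),.086),("cap",(121,392),.086),("red2",(27,460),.086)): print(n,back(s,crop(*b,140,155,5),z)[:2].round(4))
print("bottle",back(s,(98,230),.17)[:2].round(3))
t=robot.snapshot("side")
for n,roi,z in (("jarL",(215,250,250,268),.074),("jarR",(220,206,250,222),.074),("tubeR",(258,155,275,165),.086),("tubeL",(287,285,305,298),.086)):
    for a,b,cc in blobs(t,roi,140): print(n,a,b,back(t,cc,z-.006)[:2].round(4))
E
```

```text
[[ 0.488   0.0783]
 [ 0.5282 -0.177 ]
 [ 0.4487 -0.1885]
 [ 0.4076  0.0659]]
carrier [ 0.46811917 -0.05534581] 0.25812509311034654 0.08133526528805536 0.08027230541188754
ang x 9.062633333566328
-0.09 [ 0.4823 -0.1442]
-0.01 [ 0.4697 -0.0652]
0.055 [ 0.4595 -0.001 ]
0.105 [0.4516 0.0483]
pad [ 0.48   -0.1425]
pad [ 0.4664 -0.0674]
pad [0.4558 0.    ]
pad [0.4486 0.0496]
jarL [0.6367 0.2855]
jarR [0.6738 0.0842]
red1 [0.5321 0.3858]
purp [0.4831 0.3157]
cap [0.4532 0.3841]
red2 [0.4106 0.4405]
bottle [0.457 0.551]
jarL 261 [4, 1, 23, 15] [0.6384 0.2805]
jarR 174 [6, 2, 20, 11] [0.6758 0.0757]
tubeR 27 [4, 1, 8, 4] [ 0.6449 -0.2749]
tubeL 92 [2, 1, 13, 10] [0.4515 0.3789]
```

```bash
python3 -c "
from h import *
go((.675,.0845),.17,9)"
```

```text
shift [ 67.41 -48.37   3.55] turn [-3.000e-02 -4.000e-02 -8.417e+01] t 0.25 tcp [ 0.1471 -0.5556  0.2051]
```

>>> {"api": "apply_moves", "payload": {"motion": [[[67.4, -48.4, 2, 0, 0, -84, 9.4], [67.4, -48.4, 2, 0, 0, -84, 9.4], [67.4, -48.4, 2, 0, 0, -84, 9.4], [67.4, -48.4, 2, 0, 0, -84, 9.4], [67.4, -48.4, 2, 0, 0, -84, 9.4]]], "squeeze": 15}}

```text
time: 0.75
tool_pos: [0.307, -0.3614, 0.1995]
eef_rot: [0.0, 0.874, 0.486, 0.0]
contact_force: [0.9, -0.1, 0.0]
grip_width: 0.0939
finger_force: 0.0
```

```bash
python3 -c "
from h import *
go((.675,.0845),.17,9)"
```

```text
shift [57.3   7.69  2.95] turn [ 3.000e-02  1.000e-02 -4.089e+01] t 0.75 tcp [ 0.307  -0.3614  0.1995]
```

>>> {"api": "apply_moves", "payload": {"motion": [[[57.3, 7.7, 2.5, 0, 0, -41, 9.4], [57.3, 7.7, 2.5, 0, 0, -41, 9.4], [57.3, 7.7, 2.5, 0, 0, -41, 9.4], [57.3, 7.7, 2.5, 0, 0, -41, 9.4], [57.3, 7.7, 2.5, 0, 0, -41, 9.4]]]}}

```text
time: 1.25
tool_pos: [0.4672, -0.1695, 0.1887]
eef_rot: [0.0, 0.649, 0.761, -0.0]
contact_force: [0.3, -0.8, 0.5]
grip_width: 0.0938
finger_force: 0.0
```

```bash
python3 -c "
from h import *
go((.675,.0845),.17,9)"
```

```text
shift [21.79 24.54  1.87] turn [0.03 0.04 0.11] t 1.25 tcp [ 0.4672 -0.1695  0.1887]
```

>>> {"api": "apply_moves", "payload": {"motion": [[[21.8, 24.5, 1.9, 0, 0, 0, 9.4], [21.8, 24.5, 1.9, 0, 0, 0, 9.4], [21.8, 24.5, 1.9, 0, 0, 0, 9.4], [21.8, 24.5, 1.9, 0, 0, 0, 9.4], [21.8, 24.5, 1.9, 0, 0, 0, 9.4]]]}}

```text
time: 1.75
tool_pos: [0.6261, 0.0231, 0.174]
eef_rot: [0.0, 0.651, 0.759, -0.0]
contact_force: [0.4, 0.4, 0.4]
grip_width: 0.0943
finger_force: 0.0
```

>>> {"api": "apply_moves", "payload": {"motion": [[[3.3, 3.7, 0.4, 0, 0, 0, 9.4], [5.2, 5.9, 0.6, 0, 0, 0, 9.4], [5.2, 5.9, 0.6, 0, 0, 0, 9.4]]]}}

```text
time: 2.05
tool_pos: [0.6772, 0.0852, 0.1666]
eef_rot: [-0.0, 0.649, 0.761, 0.0]
contact_force: [-0.9, -0.1, -0.4]
grip_width: 0.0941
finger_force: 0.0
```

```bash
python3 - <<'E'
from h import *
go((.675,.0845),.045,9)
s=robot.snapshot("wrist"); cv2.imwrite("pics/w1.png",s["pixels"]); print(-s["R"].T@s["t"],s["R"].tolist())
X=[.675,.0845,.074]; print(proj(s,X))
E
```

```text
shift [-0.05 -0.23 12.16] turn [ 0.   -0.07  0.02] t 2.05 tcp [0.6772 0.0852 0.1666]
[0.66325995 0.16711668 0.34660395] [[0.9877439070650833, 0.15608162391917624, 0.0007076231758359407], [0.1494257348863759, -0.9469134291139079, 0.2846522571795433], [0.045099044440793365, -0.2810577955483448, -0.958630581481748]]
[274.83373957 217.49103784]
```

View pics/w1.png

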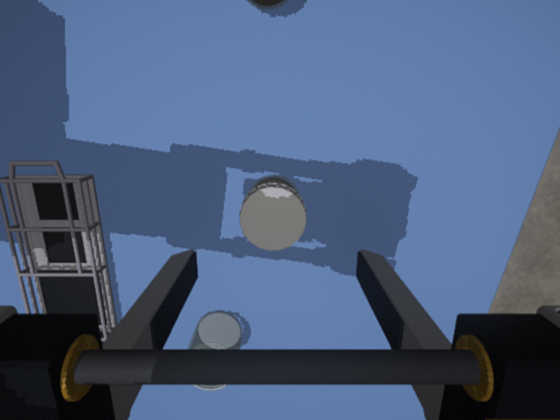

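The wrist view shows the jar cap centred at about (273,218), where (275,217) was predicted, so the estimate holds to about 1 mm. The fingers straddle it freely, so I'll descend and grip.

>>> {"api": "apply_moves", "payload": {"motion": [[[0, -0.3, 4, 0, 0, 0, 9.4], [0, -0.3, 8, 0, 0, 0, 9.4], [0, -0.3, 11, 0, 0, 0, 9.4], [0, -0.3, 12.1, 0, 0, 0, 9.4], [0, -0.3, 12.1, 0, 0, 0, 5]]], "squeeze": 15}}

```text
time: 2.6
tool_pos: [0.6707, 0.0799, 0.0459]
eef_rot: [-0.001, 0.651, 0.759, -0.001]
contact_force: [0.4, -0.2, 0.3]
grip_width: 0.0892
finger_force: 0.0
```

>>> {"api": "apply_moves", "payload": {"motion": [[[0, 0, 0, 0, 0, 0, 5], [0, 0, 0, 0, 0, 0, 5], [0, 0, 0, 0, 0, 0, 5], [0, 0, 0, 0, 0, 0, 5], [0, 0, 0, 0, 0, 0, 5]]]}}

```text
time: 3.1
tool_pos: [0.6737, 0.0812, 0.0486]
eef_rot: [0.001, 0.651, 0.759, 0.001]
contact_force: [1.1, -0.2, 3.6]
grip_width: 0.0573
finger_force: 15.0
```

```bash
python3 - <<'E'
from h import *
for i in range(3):
    robot.snapshot("top"); o=robot.observe(); print(o["time"],o["tool_pos"].round(4),o["grip_width"],o["finger_force"],o["contact_force"].round(1),o["qvel"].round(3))
go((.4823,-.1442),.17,9)
E
```

```text
3.15 [0.6737 0.0812 0.0486] 0.0578783292523164 15.000514090061188 [1.6 0.  5.1] [ 0.001  0.002 -0.002 -0.     0.001  0.   ]
3.2 [0.6737 0.0813 0.0486] 0.057461927268305985 15.000467598438263 [1.9 0.7 5.7] [ 0.001 -0.002  0.    -0.     0.001 -0.   ]
3.25 [0.6737 0.0813 0.0486] 0.057830745516901386 15.000600814819336 [ 1.3 -0.3  5.5] [-0.002  0.001  0.     0.003  0.    -0.001]
shift [-19.36 -22.33 -12.2 ] turn [ 0.18  0.03 -0.19] t 3.25 tcp [0.6737 0.0813 0.0486]
```

>>> {"api": "apply_moves", "payload": {"motion": [[[0, 0, -1, 0, 0, 0, 5], [0, 0, -4, 0, 0, 0, 5], [0, 0, -8, 0, 0, 0, 5], [0, 0, -12, 0, 0, 0, 5], [0, 0, -12.5, 0, 0, 0, 5]]], "squeeze": 20}}

```text
time: 3.75
tool_pos: [0.675, 0.0813, 0.1778]
eef_rot: [0.003, 0.651, 0.759, 0.003]
contact_force: [0.9, 0.6, -1.6]
grip_width: 0.0579
finger_force: 20.0
```

```bash
python3 - <<'E'
from h import *
o=robot.observe(); print(o["time"],o["tool_pos"].round(4),o["grip_width"],o["contact_force"].round(1))
go((.4823,-.1442),.17,9)
E
```

```text
3.75 [0.675  0.0813 0.1778] 0.057887808204451496 [ 0.9  0.6 -1.6]
shift [-19.33 -22.5    0.6 ] turn [ 0.51  0.07 -0.19] t 3.75 tcp [0.675  0.0813 0.1778]
```

>>> {"api": "apply_moves", "payload": {"motion": [[[-2.5, -3, 0, 0, 0, 0, 5], [-5.2, -6, 0, 0, 0, 0, 5], [-7.8, -9, 0, 0, 0, 0, 5], [-10.3, -12, 0, 0, 0, 0, 5], [-12.9, -15, 0, 0, 0, 0, 5]]]}}

```text
time: 4.25
tool_pos: [0.5412, -0.0698, 0.1704]
eef_rot: [-0.002, 0.651, 0.759, -0.001]
contact_force: [0.2, -1.1, -1.8]
grip_width: 0.0575
finger_force: 20.0
```

>>> {"api": "apply_moves", "payload": {"motion": [[[-2.5, -3, 0, 0, 0, 0, 5], [-4.5, -5, 0, 0, 0, 0, 5], [-6, -6.8, 0, 0, 0, 0, 5], [-6.4, -7.5, 0, 0, 0, 0, 5], [-6.4, -7.5, 0, 0, 0, 0, 5]]]}}

```text
time: 4.75
tool_pos: [0.4783, -0.1438, 0.1713]
eef_rot: [-0.001, 0.651, 0.759, -0.0]
contact_force: [0.2, 0.7, -2.3]
grip_width: 0.0578
finger_force: 20.0
```

```bash
python3 - <<'E'
from h import *
go((.4823,-.1442),.15,9)
s=robot.snapshot("wrist"); o=robot.observe(); p=s["pixels"].copy(); c=np.array([.46812,-.05535,0]); a=np.radians(9.06)
for y in(-.128,-.052,-.048,.028):
  for x in(-.038,.038):
    X=c+[x*np.cos(a)-y*np.sin(a),x*np.sin(a)+y*np.cos(a),.03]; cv2.circle(p,tuple(int(v) for v in proj(s,X).round()),4,(0,0,255),1)
cv2.imwrite("pics/w2.png",p)
E
```

```text
shift [-0.1   0.4   2.13] turn [-0.1  -0.09 -0.3 ] t 4.75 tcp [ 0.4783 -0.1438  0.1713]
```

View pics/w2.png

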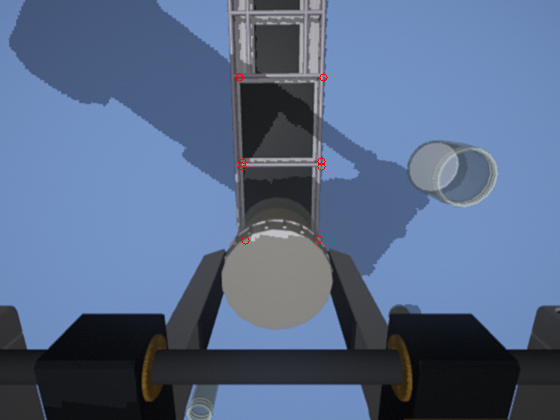

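The projected bay corners coincide with the rails to about 2 mm. The jar cap is at (277,275), over the first bay. Next I'll check how the jar sits in the grip.

```bash
python3 - <<'E'
from h import *
s=robot.snapshot("wrist"); o=robot.observe(); T=o["tool_pos"]; print(T.round(4))
for d in((0,0),(.0,.0035)): print(proj(s,T+[*d,.0254]))
g=cv2.cvtColor(s["pixels"],cv2.COLOR_BGR2HSV); m=((g[...,2]>110)&(g[...,1]<60)).astype(np.uint8); m[:222]=0;m[335:]=0;m[:,:215]=0;m[:,340:]=0
c=max(cv2.findContours(m,0,2)[0],key=cv2.contourArea); print(cv2.fitEllipse(c),cv2.boundingRect(c))
E
```

```text
[ 0.4798 -0.1432  0.1717]
[279.38375801 283.48954882]
[280.43039078 277.43614721]
((276.5414733886719, 278.9296875), (99.37479400634766, 109.27940368652344), 90.36308288574219) (222, 229, 110, 101)
```

>>> {"api": "apply_moves", "payload": {"motion": [[[-0.4, 0.2, 3, 0, 0, 0, 5], [-0.4, 0.2, 6, 0, 0, 0, 5], [-0.4, 0.2, 8.5, 0, 0, 0, 5], [-0.4, 0.2, 9.5, 0, 0, 0, 5], [-0.4, 0.2, 9.8, 0, 0, 0, 5]]]}}

```text
time: 5.35
tool_pos: [0.4821, -0.1466, 0.073]
eef_rot: [-0.001, 0.65, 0.76, -0.0]
contact_force: [0.6, 0.3, -1.6]
grip_width: 0.0577
finger_force: 20.0
```

```bash
python3 - <<'E'
from h import *
robot.snapshot("side"); go((.482,-.147),.0566,9)
E
```

```text
shift [ 0.01 -0.05  1.7 ] turn [-0.04 -0.04 -0.15] t 5.4 tcp [ 0.4826 -0.147   0.0736]
```

>>> {"api": "apply_moves", "payload": {"motion": [[[0, 0, 0.5, 0, 0, 0, 5], [0, 0, 1.0, 0, 0, 0, 5], [0, 0, 1.3, 0, 0, 0, 5], [0, 0, 1.5, 0, 0, 0, 5], [0, 0, 1.5, 0, 0, 0, 5]]]}}

```text
time: 5.9
tool_pos: [0.4821, -0.1477, 0.0591]
eef_rot: [0.0, 0.651, 0.759, -0.0]
contact_force: [-0.0, 0.2, -2.4]
grip_width: 0.0577
finger_force: 20.0
```

>>> {"api": "apply_moves", "payload": {"motion": [[[0, 0, 0.05, 0, 0, 0, 5], [0, 0, 0.1, 0, 0, 0, 5], [0, 0, 0.15, 0, 0, 0, 5], [0, 0, 0.15, 0, 0, 0, 5]]]}}

```text
time: 6.3
tool_pos: [0.4822, -0.1476, 0.0577]
eef_rot: [0.0, 0.651, 0.759, -0.0]
contact_force: [0.2, -0.7, -2.1]
grip_width: 0.0578
finger_force: 20.0
```

>>> {"api": "apply_moves", "payload": {"motion": [[[0, 0, 0.05, 0, 0, 0, 5], [0, 0, 0.1, 0, 0, 0, 5], [0, 0, 0.1, 0, 0, 0, 5]]]}}

```text
time: 6.6
tool_pos: [0.4821, -0.1476, 0.0566]
eef_rot: [-0.0, 0.651, 0.759, -0.0]
contact_force: [0.4, 0.6, -2.0]
grip_width: 0.0579
finger_force: 20.0
```

>>> {"api": "apply_moves", "payload": {"motion": [[[0, 0, 0.05, 0, 0, 0, 5], [0, 0, 0.1, 0, 0, 0, 5], [0, 0, 0.1, 0, 0, 0, 5]]]}}

```text
time: 6.9
tool_pos: [0.4823, -0.1477, 0.0565]
eef_rot: [0.0, 0.651, 0.759, -0.0]
contact_force: [-1.5, 0.6, 4.8]
grip_width: 0.0576
finger_force: 20.0
```

Contact came at the expected height (z 0.0565), so I'll release.

>>> {"api": "apply_moves", "payload": {"motion": [[[0, 0, -0.05, 0, 0, 0, 6.5], [0, 0, -0.05, 0, 0, 0, 7.5], [0, 0, -0.05, 0, 0, 0, 8.2], [0, 0, -0.05, 0, 0, 0, 8.2], [0, 0, -0.05, 0, 0, 0, 8.2]]]}}

```text
time: 7.4
tool_pos: [0.4822, -0.1476, 0.0561]
eef_rot: [0.0, 0.651, 0.759, -0.0]
contact_force: [-0.7, -0.6, 0.1]
grip_width: 0.0822
finger_force: 0.0
```

>>> {"api": "apply_moves", "payload": {"motion": [[[0, 0, -2, 0, 0, 0, 8.6], [0, 0, -6, 0, 0, 0, 8.8], [0, 0, -10, 0, 0, 0, 9.4], [0, 0, -12, 0, 0, 0, 9.4]]]}}

```text
time: 7.8
tool_pos: [0.4837, -0.1483, 0.1795]
eef_rot: [0.003, 0.651, 0.759, 0.001]
contact_force: [0.8, 0.4, 0.8]
grip_width: 0.0935
finger_force: 0.0
```

```bash
python3 - <<'E'
from h import *
s=robot.snapshot("wrist"); cv2.imwrite("pics/w3.png",s["pixels"])
go((.637,.286),.17,9)
E
```

```text
shift [40.66 21.66  1.12] turn [ 0.46  0.31 -0.2 ] t 7.85 tcp [ 0.4851 -0.1489  0.1816]
```

View pics/w3.png

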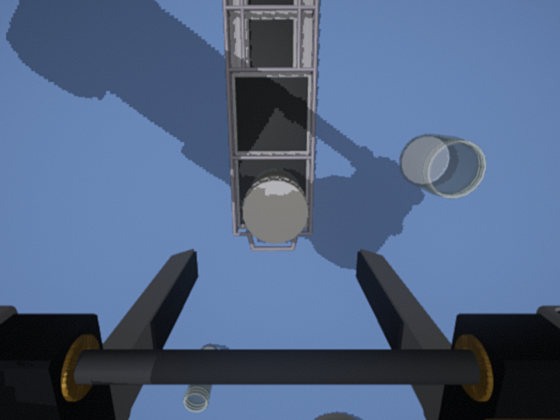

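The jar stands centred in the first large bay, cap at (275,208). Next is the second jar.

>>> {"api": "apply_moves", "payload": {"motion": [[[4.1, 2.2, 0, 0, 0, 0, 9.4], [8.2, 4.4, 0, 0, 0, 0, 9.4], [12.3, 6.6, 0, 0, 0, 0, 9.4], [16.4, 8.8, 0, 0, 0, 0, 9.4], [20.5, 11, 0, 0, 0, 0, 9.4]]]}}

```text
time: 8.35
tool_pos: [0.5594, 0.0735, 0.175]
eef_rot: [-0.0, 0.651, 0.759, -0.0]
contact_force: [1.0, -0.8, 0.6]
grip_width: 0.0939
finger_force: 0.0
```

>>> {"api": "apply_moves", "payload": {"motion": [[[4.1, 2.2, 0, 0, 0, 0, 9.4], [8.2, 4.4, 0, 0, 0, 0, 9.4], [12.3, 6.6, 0, 0, 0, 0, 9.4], [16.4, 8.8, 0, 0, 0, 0, 9.4], [18.2, 9.6, 0, 0, 0, 0, 9.4]]]}}

```text
time: 8.85
tool_pos: [0.627, 0.2704, 0.1741]
eef_rot: [-0.001, 0.65, 0.76, 0.0]
contact_force: [-0.1, 0.1, -0.1]
grip_width: 0.094
finger_force: 0.0
```

>>> {"api": "apply_moves", "payload": {"motion": [[[2, 1.1, 0, 0, 0, 0, 9.4], [2, 1.1, 0, 0, 0, 0, 9.4], [2, 1.1, 0, 0, 0, 0, 9.4]]]}}

```text
time: 9.15
tool_pos: [0.6337, 0.2875, 0.1746]
eef_rot: [-0.0, 0.65, 0.76, -0.001]
contact_force: [-0.1, -0.3, -0.9]
grip_width: 0.094
finger_force: 0.0
```

```bash
cat >> h.py <<'E'
def cap(s,X,r,thr=110,sat=60):
    "nearest white blob centre to projected X, ellipse fit, and back-projection at X's z"
    u=proj(s,X).round().astype(int); g=cv2.cvtColor(s["pixels"],cv2.COLOR_BGR2HSV)
    m=((g[...,2]>thr)&(g[...,1]<sat)).astype(np.uint8); w=np.zeros_like(m); cv2.circle(w,tuple(int(v) for v in u),r,1,-1)
    c=max(cv2.findContours(m*w,0,2)[0],key=cv2.contourArea); e=cv2.fitEllipse(c)
    print("pred",u,"ellipse",np.round(e[0],1),np.round(e[1],1),"world",back(s,e[0],X[2])[:2].round(4)); return back(s,e[0],X[2])
E
python3 - <<'E'
from h import *
s=robot.snapshot("wrist"); cap(s,[.637,.286,.074],60)
go((.637,.286),.046,9)
E
```

```text
pred [281 216] ellipse [279.5 215.8] [61.7 62.9] world [0.6355 0.2862]
shift [-0.12  0.34 12.91] turn [-0.11  0.07 -0.2 ] t 9.2 tcp [0.6337 0.2869 0.1751]
```

>>> {"api": "apply_moves", "payload": {"motion": [[[-0.1, 0.3, 4, 0, 0, 0, 9.4], [-0.1, 0.3, 8, 0, 0, 0, 9.4], [-0.1, 0.3, 11.5, 0, 0, 0, 9.4], [-0.1, 0.3, 12.7, 0, 0, 0, 9.4], [-0.1, 0.3, 12.7, 0, 0, 0, 9.4]]], "squeeze": 20}}

```text
time: 9.7
tool_pos: [0.6361, 0.2857, 0.0474]
eef_rot: [-0.001, 0.651, 0.759, -0.002]
contact_force: [0.1, -0.2, 0.7]
grip_width: 0.0942
finger_force: 0.0
```

```bash
python3 -c "
from h import *
robot.snapshot('top');go((.6365,.286),.048,9)"
```

```text
shift [-0.03 -0.12  0.15] turn [-0.01  0.02 -0.25] t 9.75 tcp [0.6376 0.2864 0.0495]
```

>>> {"api": "apply_moves", "payload": {"motion": [[[0, -0.1, 0.1, 0, 0, 0, 5], [0, -0.1, 0.1, 0, 0, 0, 5], [0, -0.1, 0.1, 0, 0, 0, 5], [0, -0.1, 0.1, 0, 0, 0, 5], [0, -0.1, 0.1, 0, 0, 0, 5]]]}}

```text
time: 10.25
tool_pos: [0.6366, 0.2872, 0.0487]
eef_rot: [0.0, 0.651, 0.759, 0.0]
contact_force: [-0.8, 0.0, 1.3]
grip_width: 0.0575
finger_force: 19.9
```

```bash
python3 -c "
from h import *
robot.snapshot('top');robot.snapshot('top');o=robot.observe();print(o['tool_pos'],o['grip_width'],o['finger_force'],o['contact_force'])"
```

```text
[0.6366012  0.28724218 0.04867803] 0.057582669474162886 20.00038057565689 [-1.46109759  0.80840329  1.8032469 ]
```

>>> {"api": "apply_moves", "payload": {"motion": [[[0, 0, -1, 0, 0, 0, 5], [0, 0, -4, 0, 0, 0, 5], [0, 0, -8, 0, 0, 0, 5], [0, 0, -12, 0, 0, 0, 5], [0, 0, -12.5, 0, 0, 0, 5]]]}}

```text
time: 10.85
tool_pos: [0.6396, 0.2883, 0.1798]
eef_rot: [0.003, 0.651, 0.759, 0.005]
contact_force: [0.1, -0.8, -1.3]
grip_width: 0.0579
finger_force: 20.0
```

```bash
python3 -c "
from h import *
robot.snapshot('top');go((.4697,-.0652),.17,9)"
```

```text
shift [-32.31 -22.1    0.55] turn [ 0.44 -0.07 -0.2 ] t 10.9 tcp [0.6386 0.2879 0.1776]
```

>>> {"api": "apply_moves", "payload": {"motion": [[[-3.2, -2.2, 0, 0, 0, 0, 5], [-6.8, -4.7, 0, 0, 0, 0, 5], [-10.4, -7.2, 0, 0, 0, 0, 5], [-14, -9.7, 0, 0, 0, 0, 5], [-17.6, -12, 0, 0, 0, 0, 5]]]}}

```text
time: 11.4
tool_pos: [0.5422, 0.0934, 0.1711]
eef_rot: [-0.001, 0.651, 0.759, -0.002]
contact_force: [1.2, -0.4, -1.0]
grip_width: 0.0577
finger_force: 20.0
```

>>> {"api": "apply_moves", "payload": {"motion": [[[-3.6, -2.5, 0, 0, 0, 0, 5], [-7.2, -5, 0, 0, 0, 0, 5], [-10.8, -7.4, 0, 0, 0, 0, 5], [-13.8, -9.4, 0, 0, 0, 0, 5], [-14.7, -10, 0, 0, 0, 0, 5]]]}}

```text
time: 11.9
tool_pos: [0.4656, -0.0679, 0.1716]
eef_rot: [-0.002, 0.652, 0.758, -0.001]
contact_force: [-0.7, 0.8, -1.2]
grip_width: 0.0578
finger_force: 20.0
```

>>> {"api": "apply_moves", "payload": {"motion": [[[0, 0, 0, 0, 0, 0, 5], [0, 0, 0, 0, 0, 0, 5]]]}}

```text
time: 12.1
tool_pos: [0.4686, -0.0649, 0.1725]
eef_rot: [-0.001, 0.651, 0.759, 0.0]
contact_force: [0.2, 0.3, -0.6]
grip_width: 0.0577
finger_force: 20.0
```

```bash
python3 - <<'E'
from h import *
s=robot.snapshot("wrist"); T=robot.observe()["tool_pos"]; cap(s,T+[0,0,.0254],62); print(proj(s,T+[0,0,.0254]))
go((.4697,-.0652),.0566,9)
E
```

```text
pred [279 283] ellipse [276.4 284.5] [ 98.2 108.5] world [ 0.4677 -0.0655]
[278.78010955 283.30887205]
shift [-0.08  0.08 11.6 ] turn [-0.02 -0.06 -0.16] t 12.15 tcp [ 0.4688 -0.0647  0.1726]
```

>>> {"api": "apply_moves", "payload": {"motion": [[[-0.1, 0.1, 3, 0, 0, 0, 5], [-0.1, 0.1, 6, 0, 0, 0, 5], [-0.1, 0.1, 8.5, 0, 0, 0, 5], [-0.1, 0.1, 9.8, 0, 0, 0, 5], [-0.1, 0.1, 10.3, 0, 0, 0, 5]]]}}

```text
time: 12.65
tool_pos: [0.4691, -0.0649, 0.0685]
eef_rot: [-0.002, 0.65, 0.76, -0.0]
contact_force: [-0.1, 0.4, -0.3]
grip_width: 0.0579
finger_force: 20.0
```

>>> {"api": "apply_moves", "payload": {"motion": [[[0, 0, 0.4, 0, 0, 0, 5], [0, 0, 0.7, 0, 0, 0, 5], [0, 0, 0.9, 0, 0, 0, 5], [0, 0, 1.0, 0, 0, 0, 5], [0, 0, 1.0, 0, 0, 0, 5]]]}}

```text
time: 13.15
tool_pos: [0.4698, -0.0667, 0.0605]
eef_rot: [0.0, 0.651, 0.759, 0.0]
contact_force: [-0.0, 0.1, -1.1]
grip_width: 0.0573
finger_force: 20.0
```

>>> {"api": "apply_moves", "payload": {"motion": [[[0, 0, 0.05, 0, 0, 0, 5], [0, 0, 0.1, 0, 0, 0, 5], [0, 0, 0.15, 0, 0, 0, 5], [0, 0, 0.15, 0, 0, 0, 5]]]}}

```text
time: 13.55
tool_pos: [0.4696, -0.0666, 0.0587]
eef_rot: [0.0, 0.651, 0.759, -0.0]
contact_force: [0.7, -0.6, -2.1]
grip_width: 0.0574
finger_force: 20.0
```

>>> {"api": "apply_moves", "payload": {"motion": [[[0, 0, 0.05, 0, 0, 0, 5], [0, 0, 0.1, 0, 0, 0, 5], [0, 0, 0.15, 0, 0, 0, 5], [0, 0, 0.15, 0, 0, 0, 5]]]}}

```text
time: 13.95
tool_pos: [0.4696, -0.0666, 0.0571]
eef_rot: [-0.0, 0.651, 0.759, -0.0]
contact_force: [-0.4, -0.4, -1.4]
grip_width: 0.0576
finger_force: 20.0
```

>>> {"api": "apply_moves", "payload": {"motion": [[[0, 0, 0.05, 0, 0, 0, 5], [0, 0, 0.1, 0, 0, 0, 5], [0, 0, 0.1, 0, 0, 0, 5]]]}}

```text
time: 14.25
tool_pos: [0.4696, -0.0667, 0.0566]
eef_rot: [0.0, 0.651, 0.759, -0.0]
contact_force: [-1.0, 0.2, 4.1]
grip_width: 0.0577
finger_force: 20.0
```

Contact came at the same height, so I'll release and retreat.

>>> {"api": "apply_moves", "payload": {"motion": [[[0, 0, -0.05, 0, 0, 0, 6.5], [0, 0, -0.05, 0, 0, 0, 7.5], [0, 0, -0.05, 0, 0, 0, 8.2], [0, 0, -0.05, 0, 0, 0, 8.2], [0, 0, -0.05, 0, 0, 0, 8.2]]]}}

```text
time: 14.75
tool_pos: [0.4697, -0.0666, 0.0566]
eef_rot: [-0.0, 0.651, 0.759, -0.0]
contact_force: [-0.4, 0.3, 0.3]
grip_width: 0.0819
finger_force: 0.0
```

>>> {"api": "apply_moves", "payload": {"motion": [[[0, 0, -2, 0, 0, 0, 8.4], [0, 0, -6, 0, 0, 0, 8.4], [0, 0, -10, 0, 0, 0, 7], [0, 0, -13, 0, 0, 0, 6], [0, 0, -14, 0, 0, 0, 6]]]}}

```text
time: 15.25
tool_pos: [0.4715, -0.0671, 0.1998]
eef_rot: [0.003, 0.651, 0.759, 0.001]
contact_force: [-0.8, -0.1, -0.4]
grip_width: 0.0633
finger_force: 0.0
```

```bash
python3 - <<'E'
from h import *
go((.645,-.266),.19,9)
E
```

```text
shift [-22.31  14.1    1.12] turn [ 0.33  0.16 -0.2 ] t 15.25 tcp [ 0.4715 -0.0671  0.1998]
```

>>> {"api": "apply_moves", "payload": {"motion": [[[-3.7, 2.3, 0, 0, 0, 0, 6], [-7.8, 5, 0, 0, 0, 0, 6], [-12, 7.6, 0, 0, 0, 0, 6], [-16, 10.1, 0, 0, 0, 0, 6], [-19.5, 12.4, 0, 0, 0, 0, 6]]]}}

```text
time: 15.75
tool_pos: [0.6226, -0.242, 0.1946]
eef_rot: [-0.001, 0.651, 0.759, -0.0]
contact_force: [0.9, 0.6, -0.7]
grip_width: 0.0602
finger_force: 0.0
```

>>> {"api": "apply_moves", "payload": {"motion": [[[-2.2, 1.4, 0, 0, 0, 0, 6], [-2.8, 1.7, 0, 0, 0, 0, 6], [-2.8, 1.7, 0, 0, 0, 0, 6], [-2.8, 1.7, 0, 0, 0, 0, 6]]]}}

```text
time: 16.15
tool_pos: [0.6419, -0.264, 0.196]
eef_rot: [-0.001, 0.651, 0.759, -0.0]
contact_force: [-1.5, -0.8, 0.1]
grip_width: 0.06
finger_force: 0.0
```

```bash
python3 - <<'E'
from h import *
s=robot.snapshot("wrist"); X=cap(s,[.646,-.266,.086],40); cv2.imwrite("pics/w4.png",s["pixels"])
go((.646,-.266),.059,9)
E
```

```text
pred [282 214] ellipse [279.  212.2] [28.8 29.5] world [ 0.6432 -0.2645]
shift [-0.29  0.38 13.76] turn [-0.06 -0.07 -0.16] t 16.2 tcp [ 0.642  -0.2639  0.1966]
```

View pics/w4.png

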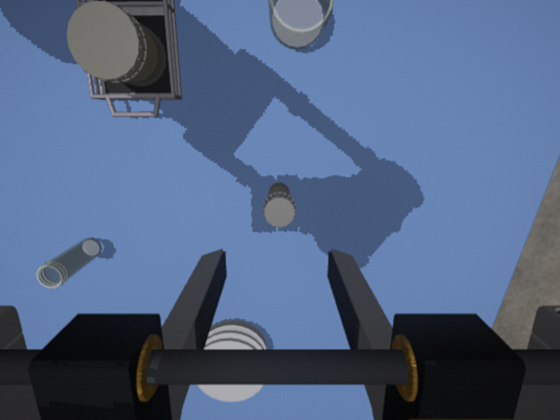

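The capped tube is at (279,210), upright and clear of its surroundings. The nearest thing is the dish stack at (230,365), which stays well below the fingertips.

>>> {"api": "apply_moves", "payload": {"motion": [[[-0.1, 0.2, 4, 0, 0, 0, 6], [-0.1, 0.2, 8, 0, 0, 0, 6], [-0.1, 0.2, 12, 0, 0, 0, 6], [-0.1, 0.2, 13.7, 0, 0, 0, 6], [-0.1, 0.2, 13.8, 0, 0, 0, 6]]], "squeeze": 12}}

```text
time: 16.7
tool_pos: [0.6424, -0.2636, 0.0561]
eef_rot: [-0.003, 0.65, 0.76, -0.001]
contact_force: [0.2, -0.1, -0.0]
grip_width: 0.0597
finger_force: 0.0
```

>>> {"api": "apply_moves", "payload": {"motion": [[[0, 0, 0, 0, 0, 0, 5], [0, 0, 0, 0, 0, 0, 2.4], [0, 0, 0, 0, 0, 0, 2.4], [0, 0, 0, 0, 0, 0, 2.4], [0, 0, 0, 0, 0, 0, 2.4]]]}}

```text
time: 17.2
tool_pos: [0.6456, -0.2665, 0.06]
eef_rot: [0.001, 0.651, 0.759, 0.0]
contact_force: [0.2, -0.7, 3.4]
grip_width: 0.0287
finger_force: 12.0
```

>>> {"api": "apply_moves", "payload": {"motion": [[[0, 0, 0, 0, 0, 0, 2.4], [0, 0, 0, 0, 0, 0, 2.4]]]}}

```text
time: 17.4
tool_pos: [0.6457, -0.2665, 0.0599]
eef_rot: [0.001, 0.651, 0.759, 0.0]
contact_force: [-0.8, -0.1, 4.9]
grip_width: 0.0289
finger_force: 12.0
```

>>> {"api": "apply_moves", "payload": {"motion": [[[0, 0, -1, 0, 0, 0, 2.4], [0, 0, -4, 0, 0, 0, 2.4], [0, 0, -8, 0, 0, 0, 2.4], [0, 0, -12, 0, 0, 0, 2.4], [0, 0, -13, 0, 0, 0, 2.4]]]}}

```text
time: 17.9
tool_pos: [0.6476, -0.2672, 0.1943]
eef_rot: [0.004, 0.651, 0.759, 0.001]
contact_force: [1.4, 0.1, -0.6]
grip_width: 0.0286
finger_force: 12.0
```

```bash
python3 -c "
from h import *
robot.snapshot('top');go((.4595,-.001),.19,9)"
```

```text
shift [ 29.17 -14.49   0.12] turn [ 0.38  0.28 -0.2 ] t 17.95 tcp [ 0.6473 -0.267   0.1936]
```

>>> {"api": "apply_moves", "payload": {"motion": [[[3, -1.5, 0, 0, 0, 0, 2.4], [6.5, -3.2, 0, 0, 0, 0, 2.4], [10.5, -5.2, 0, 0, 0, 0, 2.4], [14.5, -7.2, 0, 0, 0, 0, 2.4], [18, -9, 0, 0, 0, 0, 2.4]]]}}

```text
time: 18.45
tool_pos: [0.5259, -0.0999, 0.1865]
eef_rot: [-0.002, 0.651, 0.759, -0.001]
contact_force: [0.9, -0.4, -0.2]
grip_width: 0.0285
finger_force: 12.0
```

>>> {"api": "apply_moves", "payload": {"motion": [[[4, -2, 0, 0, 0, 0, 2.4], [7.5, -3.7, 0, 0, 0, 0, 2.4], [10, -4.9, 0, 0, 0, 0, 2.4], [11.2, -5.5, 0, 0, 0, 0, 2.4], [11.2, -5.5, 0, 0, 0, 0, 2.4]]]}}

```text
time: 18.95
tool_pos: [0.4557, 0.0013, 0.1878]
eef_rot: [-0.001, 0.65, 0.76, -0.001]
contact_force: [-0.8, -0.7, -0.9]
grip_width: 0.0286
finger_force: 12.0
```

>>> {"api": "apply_moves", "payload": {"motion": [[[0, 0, 0, 0, 0, 0, 2.4], [0, 0, 0, 0, 0, 0, 2.4]]]}}

```text
time: 19.15
tool_pos: [0.4583, -0.0007, 0.1883]
eef_rot: [0.0, 0.651, 0.759, -0.0]
contact_force: [0.2, -0.5, -0.3]
grip_width: 0.0285
finger_force: 12.0
```

```bash
python3 - <<'E'
from h import *
s=robot.snapshot("wrist"); T=robot.observe()["tool_pos"]; cap(s,T+[0,0,.0261],40); cv2.imwrite("pics/w5.png",s["pixels"])
go((.4595,-.001),.0679,9)
E
```

```text
pred [278 284] ellipse [276.9 281.8] [52.8 53.9] world [0.4574 0.0005]
shift [-0.04  0.12 12.05] turn [-0.    0.03 -0.27] t 19.2 tcp [ 0.4582 -0.0008  0.1884]
```

View pics/w5.png

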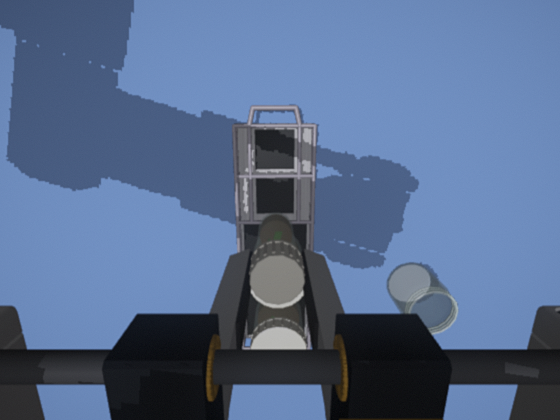

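The tube hangs at (277,282). The two empty small bays (dark pads at (276,150) and (276,195)) lie on the same column. The camera is tilted, so the tube appears offset towards the bottom. I'll descend.

>>> {"api": "apply_moves", "payload": {"motion": [[[-0.1, 0.1, 3, 0, 0, 0, 2.4], [-0.1, 0.1, 6, 0, 0, 0, 2.4], [-0.1, 0.1, 8.5, 0, 0, 0, 2.4], [-0.1, 0.1, 9.8, 0, 0, 0, 2.4], [-0.1, 0.1, 10.5, 0, 0, 0, 2.4]]]}}

```text
time: 19.7
tool_pos: [0.4581, -0.0013, 0.0821]
eef_rot: [-0.001, 0.651, 0.759, -0.001]
contact_force: [-0.2, 0.6, 0.1]
grip_width: 0.0284
finger_force: 12.0
```

>>> {"api": "apply_moves", "payload": {"motion": [[[0, 0, 0.4, 0, 0, 0, 2.4], [0, 0, 0.8, 0, 0, 0, 2.4], [0, 0, 1.1, 0, 0, 0, 2.4], [0, 0, 1.2, 0, 0, 0, 2.4], [0, 0, 1.2, 0, 0, 0, 2.4]]]}}

```text
time: 20.2
tool_pos: [0.4586, -0.0006, 0.0719]
eef_rot: [0.0, 0.651, 0.759, 0.0]
contact_force: [-0.2, 0.1, -0.5]
grip_width: 0.0283
finger_force: 12.0
```

>>> {"api": "apply_moves", "payload": {"motion": [[[0, 0, 0.05, 0, 0, 0, 2.4], [0, 0, 0.1, 0, 0, 0, 2.4], [0, 0, 0.15, 0, 0, 0, 2.4], [0, 0, 0.15, 0, 0, 0, 2.4]]]}}

```text
time: 20.6
tool_pos: [0.4584, -0.0005, 0.0702]
eef_rot: [0.0, 0.651, 0.759, -0.0]
contact_force: [0.1, 0.7, -1.2]
grip_width: 0.0289
finger_force: 12.0
```

>>> {"api": "apply_moves", "payload": {"motion": [[[0, 0, 0.05, 0, 0, 0, 2.4], [0, 0, 0.1, 0, 0, 0, 2.4], [0, 0, 0.15, 0, 0, 0, 2.4], [0, 0, 0.15, 0, 0, 0, 2.4]]]}}

```text
time: 21.0
tool_pos: [0.4583, -0.0005, 0.0686]
eef_rot: [-0.0, 0.651, 0.759, -0.0]
contact_force: [-0.0, -0.1, -0.4]
grip_width: 0.0288
finger_force: 12.0
```

>>> {"api": "apply_moves", "payload": {"motion": [[[0, 0, 0.05, 0, 0, 0, 2.4], [0, 0, 0.1, 0, 0, 0, 2.4], [0, 0, 0.1, 0, 0, 0, 2.4]]]}}

```text
time: 21.3
tool_pos: [0.4585, -0.0006, 0.0679]
eef_rot: [0.0, 0.651, 0.759, -0.0]
contact_force: [-1.0, 0.0, 1.5]
grip_width: 0.0284
finger_force: 12.0
```

>>> {"api": "apply_moves", "payload": {"motion": [[[0, 0, 0.02, 0, 0, 0, 3.2], [0, 0, 0, 0, 0, 0, 4], [0, 0, 0, 0, 0, 0, 5.5], [0, 0, 0, 0, 0, 0, 5.5], [0, 0, 0, 0, 0, 0, 5.5]]]}}

```text
time: 21.8
tool_pos: [0.4584, -0.0005, 0.0676]
eef_rot: [0.0, 0.651, 0.759, -0.0]
contact_force: [0.6, 0.4, 0.5]
grip_width: 0.0547
finger_force: 0.0
```

>>> {"api": "apply_moves", "payload": {"motion": [[[0, 0, -2, 0, 0, 0, 6], [0, 0, -6, 0, 0, 0, 6], [0, 0, -10, 0, 0, 0, 6], [0, 0, -13, 0, 0, 0, 6], [0, 0, -14, 0, 0, 0, 6]]]}}

```text
time: 22.3
tool_pos: [0.4603, -0.0008, 0.2108]
eef_rot: [0.003, 0.651, 0.759, 0.002]
contact_force: [0.3, -0.2, 0.5]
grip_width: 0.0599
finger_force: 0.0
```

```bash
python3 - <<'E'
from h import *
go((.452,.383),.2,9)
E
```

```text
shift [38.06  5.05  1.04] turn [ 0.34  0.11 -0.2 ] t 22.3 tcp [ 0.4603 -0.0008  0.2108]
```

>>> {"api": "apply_moves", "payload": {"motion": [[[4, 0.5, 0, 0, 0, 0, 6], [8.5, 1.1, 0, 0, 0, 0, 6], [13, 1.7, 0, 0, 0, 0, 6], [17.5, 2.3, 0, 0, 0, 0, 6], [22, 2.9, 0, 0, 0, 0, 6]]]}}

```text
time: 22.8
tool_pos: [0.4524, 0.2228, 0.2062]
eef_rot: [-0.0, 0.651, 0.759, -0.001]
contact_force: [1.5, 0.1, -0.4]
grip_width: 0.0601
finger_force: 0.0
```

>>> {"api": "apply_moves", "payload": {"motion": [[[4.5, 0.6, 0, 0, 0, 0, 6], [9, 1.2, 0, 0, 0, 0, 6], [13, 1.8, 0, 0, 0, 0, 6], [15.5, 2.1, 0, 0, 0, 0, 6], [16, 2.1, 0, 0, 0, 0, 6]]]}}

```text
time: 23.3
tool_pos: [0.4487, 0.385, 0.2055]
eef_rot: [-0.001, 0.65, 0.76, -0.001]
contact_force: [0.6, -0.6, 0.7]
grip_width: 0.0601
finger_force: 0.0
```

>>> {"api": "apply_moves", "payload": {"motion": [[[0, 0, 0, 0, 0, 0, 6], [0, 0, 0, 0, 0, 0, 6]]]}}

```text
time: 23.5
tool_pos: [0.4494, 0.3813, 0.2068]
eef_rot: [0.0, 0.651, 0.759, -0.001]
contact_force: [0.6, -0.3, 0.5]
grip_width: 0.0601
finger_force: 0.0
```

```bash
python3 - <<'E'
from h import *
s=robot.snapshot("wrist"); X=cap(s,[.4525,.383,.086],30); cv2.imwrite("pics/w6.png",s["pixels"])
go(X[:2]+[.0013,0],.059,9)
E
```

```text
pred [281 207] ellipse [279.6 206.2] [27.7 29. ] world [0.4509 0.3833]
shift [ 0.19  0.31 14.82] turn [-0.06  0.07 -0.27] t 23.55 tcp [0.4496 0.3811 0.2072]
```

View pics/w6.png

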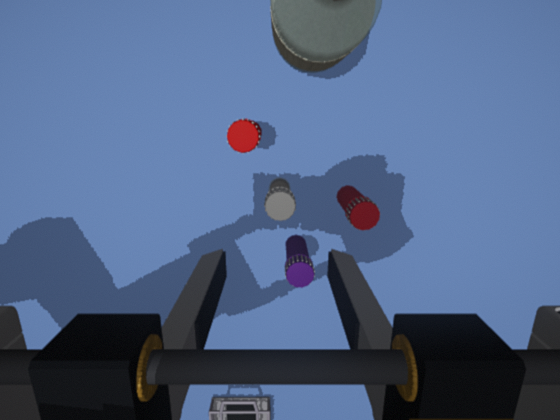

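The white-capped tube is at (280,205). The right red look-alike (365,214) is 79 mm away, and a finger back at 5 cm opening reaches only about 38 mm. The purple one (299,273) lies off the closing line.

>>> {"api": "apply_moves", "payload": {"motion": [[[0.2, 0.3, 4, 0, 0, 0, 5.2], [0.2, 0.3, 8, 0, 0, 0, 5.2], [0.2, 0.3, 11.5, 0, 0, 0, 5.2], [0.2, 0.3, 14.2, 0, 0, 0, 5.2], [0.2, 0.3, 14.8, 0, 0, 0, 5.2]]]}}

```text
time: 24.05
tool_pos: [0.4505, 0.3821, 0.0567]
eef_rot: [-0.001, 0.651, 0.759, -0.003]
contact_force: [-0.8, 0.1, 0.2]
grip_width: 0.0524
finger_force: 0.0
```

```bash
python3 -c "
from h import *
robot.snapshot('top');go((.452,.3833),.06,9)"
```

```text
shift [ 0.03  0.09 -0.25] turn [-0.25  0.13 -0.29] t 24.1 tcp [0.4512 0.3828 0.0575]
```

>>> {"api": "apply_moves", "payload": {"motion": [[[0, 0, 0, 0, 0, 0, 4], [0, 0, 0, 0, 0, 0, 2.4], [0, 0, 0, 0, 0, 0, 2.4], [0, 0, 0, 0, 0, 0, 2.4], [0, 0, 0, 0, 0, 0, 2.4]]]}}

```text
time: 24.6
tool_pos: [0.4531, 0.3857, 0.0612]
eef_rot: [0.0, 0.651, 0.759, 0.001]
contact_force: [-0.5, -0.4, 6.4]
grip_width: 0.0286
finger_force: 12.0
```

```bash
python3 -c "
from h import *
robot.snapshot('top');robot.snapshot('top');o=robot.observe();print(o['tool_pos'],o['grip_width'],o['finger_force'],o['contact_force'])"
```

```text
[0.45307209 0.38572442 0.06115783] 0.028578075269767012 12.000496834516525 [-0.66463329  0.16211596  6.0180685 ]
```

>>> {"api": "apply_moves", "payload": {"motion": [[[0, 0, -1, 0, 0, 0, 2.4], [0, 0, -4, 0, 0, 0, 2.4], [0, 0, -8, 0, 0, 0, 2.4], [0, 0, -12, 0, 0, 0, 2.4], [0, 0, -13, 0, 0, 0, 2.4]]]}}

```text
time: 25.2
tool_pos: [0.4545, 0.3866, 0.1949]
eef_rot: [0.001, 0.651, 0.759, 0.004]
contact_force: [-0.1, 0.7, -0.5]
grip_width: 0.0289
finger_force: 12.0
```

```bash
python3 -c "
from h import *
robot.snapshot('top');go((.4516,.0483),.19,9)"
```

```text
shift [-33.38  -5.44   0.27] turn [ 0.42 -0.19 -0.19] t 25.25 tcp [0.4542 0.3864 0.1942]
```

>>> {"api": "apply_moves", "payload": {"motion": [[[-3, -0.5, 0, 0, 0, 0, 2.4], [-7, -1.1, 0, 0, 0, 0, 2.4], [-11, -1.8, 0, 0, 0, 0, 2.4], [-15, -2.4, 0, 0, 0, 0, 2.4], [-19, -3.1, 0, 0, 0, 0, 2.4]]]}}

```text
time: 25.75
tool_pos: [0.4493, 0.1908, 0.1878]
eef_rot: [-0.001, 0.651, 0.759, -0.001]
contact_force: [1.4, -1.1, -0.6]
grip_width: 0.0288
finger_force: 12.0
```

>>> {"api": "apply_moves", "payload": {"motion": [[[-4, -0.7, 0, 0, 0, 0, 2.4], [-8, -1.3, 0, 0, 0, 0, 2.4], [-11.5, -1.9, 0, 0, 0, 0, 2.4], [-13.7, -2.2, 0, 0, 0, 0, 2.4], [-14.3, -2.3, 0, 0, 0, 0, 2.4]]]}}

```text
time: 26.25
tool_pos: [0.4487, 0.0458, 0.1881]
eef_rot: [-0.001, 0.652, 0.758, -0.001]
contact_force: [0.3, 0.2, -0.4]
grip_width: 0.0288
finger_force: 12.0
```

>>> {"api": "apply_moves", "payload": {"motion": [[[0, 0, 0, 0, 0, 0, 2.4], [0, 0, 0, 0, 0, 0, 2.4]]]}}

```text
time: 26.45
tool_pos: [0.4495, 0.0487, 0.189]
eef_rot: [-0.001, 0.651, 0.759, -0.0]
contact_force: [-0.3, -0.9, -0.9]
grip_width: 0.0283
finger_force: 12.0
```

```bash
python3 - <<'E'
from h import *
s=robot.snapshot("wrist"); T=robot.observe()["tool_pos"]; cap(s,T+[0,0,.0248],36); cv2.imwrite("pics/w7.png",s["pixels"])
go((.4516,.0483),.0692,9)
E
```

```text
pred [279 283] ellipse [277.  290.2] [49.9 59.1] world [0.4495 0.0445]
shift [-0.09  0.2  12.  ] turn [-0.05 -0.05 -0.14] t 26.5 tcp [0.4496 0.0488 0.1892]
```

View pics/w7.png

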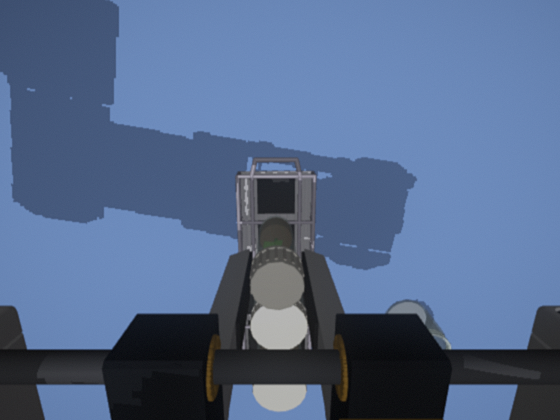

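The held tube's cap is at about (277,287), roughly 2 mm towards -y in the grip. The last bay's pad is free at (276,195). I'll correct by 1–2 mm and descend.

>>> {"api": "apply_moves", "payload": {"motion": [[[0.1, 0.2, 3, 0, 0, 0, 2.4], [0.1, 0.2, 6, 0, 0, 0, 2.4], [0.1, 0.2, 8.5, 0, 0, 0, 2.4], [0.1, 0.2, 9.8, 0, 0, 0, 2.4], [0.1, 0.2, 10.4, 0, 0, 0, 2.4]]]}}

```text
time: 27.0
tool_pos: [0.4506, 0.0503, 0.0842]
eef_rot: [-0.001, 0.65, 0.76, -0.001]
contact_force: [0.4, -0.3, -0.5]
grip_width: 0.0287
finger_force: 12.0
```

>>> {"api": "apply_moves", "payload": {"motion": [[[0, 0, 0.4, 0, 0, 0, 2.4], [0, 0, 0.8, 0, 0, 0, 2.4], [0, 0, 1.1, 0, 0, 0, 2.4], [0, 0, 1.2, 0, 0, 0, 2.4], [0, 0, 1.2, 0, 0, 0, 2.4]]]}}

```text
time: 27.5
tool_pos: [0.4519, 0.049, 0.0739]
eef_rot: [0.0, 0.651, 0.759, 0.0]
contact_force: [-0.2, 0.0, -0.7]
grip_width: 0.0285
finger_force: 12.0
```

>>> {"api": "apply_moves", "payload": {"motion": [[[0, 0, 0.05, 0, 0, 0, 2.4], [0, 0, 0.1, 0, 0, 0, 2.4], [0, 0, 0.15, 0, 0, 0, 2.4], [0, 0, 0.15, 0, 0, 0, 2.4]]]}}

```text
time: 27.9
tool_pos: [0.4517, 0.049, 0.0722]
eef_rot: [0.0, 0.651, 0.759, -0.0]
contact_force: [0.3, -0.1, -0.7]
grip_width: 0.0286
finger_force: 12.0
```

>>> {"api": "apply_moves", "payload": {"motion": [[[0, 0, 0.05, 0, 0, 0, 2.4], [0, 0, 0.1, 0, 0, 0, 2.4], [0, 0, 0.15, 0, 0, 0, 2.4], [0, 0, 0.2, 0, 0, 0, 2.4], [0, 0, 0.2, 0, 0, 0, 2.4]]]}}

```text
time: 28.4
tool_pos: [0.4517, 0.049, 0.0701]
eef_rot: [-0.0, 0.651, 0.759, -0.0]
contact_force: [-0.5, -0.3, -1.3]
grip_width: 0.0284
finger_force: 12.0
```

>>> {"api": "apply_moves", "payload": {"motion": [[[0, 0, 0.05, 0, 0, 0, 2.4], [0, 0, 0.1, 0, 0, 0, 2.4], [0, 0, 0.12, 0, 0, 0, 2.4], [0, 0, 0.12, 0, 0, 0, 2.4]]]}}

```text
time: 28.8
tool_pos: [0.4518, 0.049, 0.0692]
eef_rot: [0.0, 0.651, 0.759, 0.0]
contact_force: [-0.8, 0.9, 2.5]
grip_width: 0.0288
finger_force: 12.0
```

Contact came at the expected 0.0692, so I'll release, rise and check everything.

>>> {"api": "apply_moves", "payload": {"motion": [[[0, 0, 0, 0, 0, 0, 3.2], [0, 0, 0, 0, 0, 0, 4], [0, 0, 0, 0, 0, 0, 5.5], [0, 0, 0, 0, 0, 0, 5.5], [0, 0, 0, 0, 0, 0, 5.5]]]}}

```text
time: 29.3
tool_pos: [0.4517, 0.049, 0.0689]
eef_rot: [0.0, 0.651, 0.759, -0.0]
contact_force: [-0.0, -0.2, -0.4]
grip_width: 0.0545
finger_force: 0.0
```

>>> {"api": "apply_moves", "payload": {"motion": [[[0, 0, -2, 0, 0, 0, 6], [0, 0, -6, 0, 0, 0, 6], [0, 0, -10, 0, 0, 0, 6], [0, 0, -14, 0, 0, 0, 6], [0, 0, -16, 0, 0, 0, 6]]]}}

```text
time: 29.8
tool_pos: [0.4533, 0.049, 0.2325]
eef_rot: [0.002, 0.651, 0.759, 0.002]
contact_force: [0.7, 0.3, -0.5]
grip_width: 0.0602
finger_force: 0.0
```

>>> {"api": "apply_moves", "payload": {"motion": [[[4, 0, 0, 0, 0, 0, 6], [8.5, 0, 0, 0, 0, 0, 6], [13, 0, 0, 0, 0, 0, 6], [15, 0, 0, 0, 0, 0, 6], [15, 0, 0, 0, 0, 0, 6]]]}}

```text
time: 30.3
tool_pos: [0.4281, 0.1995, 0.2288]
eef_rot: [-0.0, 0.649, 0.761, 0.0]
contact_force: [0.1, -0.3, -0.2]
grip_width: 0.0598
finger_force: 0.0
```

```bash
python3 - <<'E'
from h import *
s=robot.snapshot("side"); t=robot.snapshot("top")
a=cv2.resize(s["pixels"][130:350,190:390],None,fx=2,fy=2,interpolation=2); b=cv2.resize(t["pixels"][140:280,80:480],None,fx=1,fy=1); 
cv2.imwrite("pics/f.png",np.vstack([a,b])); print(robot.observe()["tool_pos"])
E
```

```text
[0.42862732 0.19705107 0.22878394]
```

View pics/f.png

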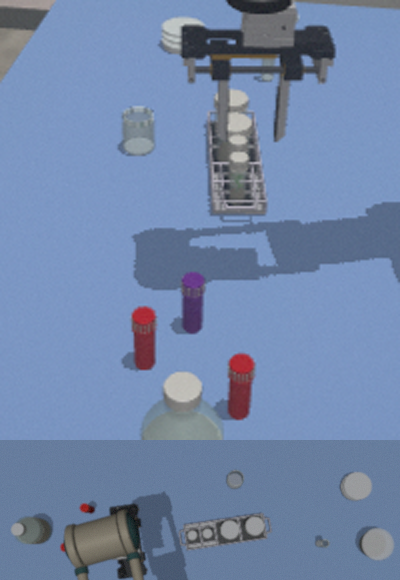

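The picture shows all four caps in the carrier, with two tubes in the small bays and two jars in the large ones, all upright. The empties, bystanders and look-alikes stand where they were, and the gripper is clear.

```bash
python3 -c "
from station import robot
print(robot.close_job())"
```

```text
the job is handed in; nothing more can be done
None
```

The wire carrier is loaded and the job handed in at about 30 s of the 115 s allowed: the final pictures show both capped jars in the large bays and both capped tubes in the small bays, upright, with the empties and the other bench items left where they stood.

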